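Pack the short honing stone and hold it tight

ROBOT

A 6-joint arm with a two-finger parallel gripper is mounted at the origin on a cart in front of the work surface, level with it; the furniture and walls round the work are solid. World frame = base frame: x ahead of the robot, y to its left, z up, the work surface at z = 0. Lengths are in mm, angles in rad, forces in N, time in s.
With the tool pointing down it reaches from about 375 to 900 mm from the base axis. Payload 3.1 kg.
Tool frame: the origin (TCP) lies at the very end of the fingers, on their centre line; the grasp point (between the pads) lies 19 mm behind it; z points along the fingers, y is the line along which they close (so a half turn about z gives the same grasp; the last joint's range is limited). The gripper opens to 85 mm and grips with 20 to 120 N. Pads are 22 mm wide; open, the fingers measure 114 mm over their backs; the gripper's body (76 mm by 85 mm) begins 54 mm behind the grasp point. The pads swing forward as they close: fully open they stand 13 mm farther back than shut.
Start: joints at [-1.44, 0.527, 1.433, -0, 1.181, -0.178], TCP at [190.565, -595.216, 231.31] pointing down, gripper open.
Joint ranges: [-3.08, 3.08], [-0.75, 2.2], [0.22, 2.44], [-1.43, 4.57], [0, 2.65], [-2.85, 2.85]. Speed limits (rad/s): [2.79, 2.79, 3.14, 3.14, 3.14, 3.14].

INTERFACE

Orientations are given as a unit quaternion [x, y, z, w].
In Python, from rig import ctrl gives the robot as it stands.
- The arm moves only by the tool send_rows, never from a script. Its argument "rows" is a list of rows, each an object with "hand": the finger opening in mm, from 0 to 85.4; "dp": the shift along the tool's x, y, z in mm, a list of three; "rotation": the turn, a rotation vector about the tool's x, y, z in rad, a list of three. A call has 1 to 20 rows; each row is the pose to reach, as a shift and turn from the pose commanded when the call began, along the tool's axes at that moment; what a row does not reach only later rows make up. A row lasts 1/12 s, in which the tool goes at most 41.7 mm and 7.16 degrees, less where a joint would pass 70% of its speed; a pose out of reach is approached as far as the arm can. A call with a gripper value outside its range is refused whole. The fingers move at their own pace and stop on an object; "force" is the grip in N (left out, the last holds). Time passes only in rows, so rows that repeat a pose let the fingers close. It gives the time, the measured TCP pose, the force and the opening at its end, in the units of the state.
- ctrl.read_state(): the state, without advancing time (a new reading comes with each control period).
- ctrl.capture(name): name is "scene" or "side" or "wrist"; returns (picture, depth): 400x640x3 uint8, red, green, blue; 400x640 float32, mm along the optical axis (not along the pixel's ray), 0 where there is no reading.
- ctrl.camera_info(name): a dict with "fx", "fy", "cx", "cy" (pixels), "cam_to_world" (4x4, takes a point from camera to world coordinates). Camera axes: x right, y down, z forward; pixel columns grow to the right and rows downward; lengths in mm; the calibration is good to about 2 mm. The wrist camera is an equidistant fisheye: a pixel r from the principal point sees the ray r / f radians off the axis. A picture is of the moment at which its call begins: read the wrist's pose just before it. camera_info takes no time and is no camera call; for the wrist camera it gives the pose at the moment of the call.
- ctrl.finish_job(): hands the job in, once; it reports no verdict.
The state is a dict: "time": time; "qpos": joint angles; "qd": joint speeds; "joint_torque": joint torques, N m; "tcp_pos": TCP position; "tcp_rot": TCP orientation; "contact_force": force on the tool from outside, world axes, zero at the start; "moment": the same for the moment, N m; "opening": finger opening in mm.
Only numpy, scipy, OpenCV 4.12 (cv2) and the standard library are available. Lean on these libraries where they do the work, as an engineer would, in place of code of your own. Each camera call takes 0.05 s, during which the arm holds its last target. There are 200 camera calls.

TASK

In the two-bay stone holder, fit the loose bored packing block between stone and end stop in the one bay where the gap is wide enough for it: thread it down over that bay's pin until it stands on the holder's floor, and let go of it. Then push that bay's stone along its bay until it presses squarely on the block and the block on the end stop, all flat on the floor with no gap left, and finish while still holding the stone pressed there with about 10 N, as if waiting for it to be clamped. Do not shift the other stone or the other things on the table.

Things in the scene. Friction and masses are not known exactly. Their poses are not given: they have to be found in the camera images.
- holder: fixed stone holder: grey painted plate 136 (x) x 214 (y) x 6 mm, origin at the centre of its underside on the table, z up. Two equal bays run along its x, at y = +60 mm (left) and -60 mm (right), with their floor at z = 6 mm and an end stop at the +x end; stones are pushed towards +x. Each bay has side rails 4 mm above the floor from x = -46 to +10, 46 mm apart inside, 56 mm outside
- pin_left (a point): foot, at floor level, of the left bay's upright round-topped steel pin, 6 mm diameter, 24 mm high, at x = +37 mm of the holder, 11 mm from the end stop's face; axes as the holder's
- pin_right (a point): foot, at floor level, of the right bay's upright round-topped steel pin, 6 mm diameter, 24 mm high, at x = +37 mm of the holder, 11 mm from the end stop's face; axes as the holder's
- stop_left (a point): middle of the foot of the face of the left bay's dark end stop, at floor level, x = +48 mm of the holder; the stop is 14 thick, 26 wide, 30 mm high above the floor. The bay ends 96 mm nearer the robot at a lip 10 thick, 44 wide, 8 mm high above the floor
- stop_right (a point): middle of the foot of the face of the right bay's dark end stop, at floor level, x = +48 mm of the holder; the stop is 14 thick, 26 wide, 30 mm high above the floor. The bay ends 96 mm nearer the robot at a lip 10 thick, 44 wide, 8 mm high above the floor
- stone_short_center (a point): centre of the short honing stone, 62 long (its x, to the end stop) x 42 wide (y) x 26 mm high, dark grey below and buff grey above, 160 g, loose, on the floor of either bay near its lip, 32 to 34 mm short of the end stop. Pushed home on the block its centre is at x = -3 mm of the holder; pressing down on it makes floor friction that eats the push
- stone_long_center (a point): centre of the long honing stone, 80 long (x) x 42 wide (y) x 26 mm high, otherwise like the short one, about 200 g, loose, in the other bay near its lip; its gap of 14 to 16 mm to the stop is too narrow for the block. Leave it there
- packing_center (a point): centre (18 mm above its underside) of the loose wooden packing block, 20 thick (x) x 40 wide (y) x 36 mm high (z), 50 g, standing upright on the table, with a 10 mm bore right through it along z at its middle. Fits the gap with its x along the holder's x, either way round
- strip_dark_center (a point): bystander: dark wooden stick 12 x 69 x 8 mm, loose, centre
- pencil_b_center (a point): bystander: white and tan pen 12 x 142 x 12 mm, loose, centre
- steel_slip_center (a point): bystander: steel slip 10 x 28 x 9 mm, loose, centre
- polish_tin_center (a point): bystander: round tin with blue lid, 69 mm diameter, 28 mm high, loose, centre
- tweezers_center (a point): bystander: steel tweezers 13 x 122 x 10 mm, loose, centre
- screw_tin_center (a point): bystander: white round tin, 51 mm diameter, 42 mm high, loose, centre
Things that resemble listed ones, but are neither listed nor needed, are in the scene too. What is shaped like the part that bears packing_center but purple or turquoise is not meant.

How it is judged (in metres and radians):
On the way:
1. the packing block stands on the floor over the pin in the short stone's bay, let go ((((horizontal distance between packing_center and pin_left below 0.004 m and z of packing_center in the frame of pin_left between 0.015 and 0.0205 m) and y of stone_short_center in the frame of holder above 0 m) or ((horizontal distance between packing_center and pin_right below 0.004 m and z of packing_center in the frame of pin_right between 0.015 and 0.0205 m) and y of stone_short_center in the frame of holder below 0 m)) and angle between packing's own z axis and vertical below 0.08 rad and contact force between the fingers and packing below 0.3 N), for 0.2 s.
At the end, for the whole second after the job is handed in: Block over the pin in the short stone's bay (4 mm), on the floor (3 mm), square (0.08 rad), untouched; short stone flat (0.06 rad), square, at rest, centre at x = -3 mm of the holder (2.5 mm), held and pressing the block, and it the holder, with over 2 N; long stone within 10 mm of its start ((((horizontal distance between packing_center and pin_left below 0.004 m and z of packing_center in the frame of pin_left between 0.015 and 0.0205 m) and y of stone_short_center in the frame of holder above 0 m) or ((horizontal distance between packing_center and pin_right below 0.004 m and z of packing_center in the frame of pin_right between 0.015 and 0.0205 m) and y of stone_short_center in the frame of holder below 0 m)) and angle between packing's own z axis and vertical below 0.08 rad and angle between the x axis of each of packing, stone_short and the x axis of holder, either way round below 0.08 rad and x of packing_center in the frame of holder between 0.0355 and 0.0405 m and x of stone_short_center in the frame of holder between -0.0055 and -0.0005 m and z of stone_short_center in the frame of holder between 0.0165 and 0.0215 m and angle between stone_short's own z axis and vertical below 0.06 rad and contact force between stone_short and packing above 2 N and contact force between packing and holder above 2 N and contact force between any of the fingers, the arm and stone_short above 2 N and contact force between each of the arm, the fingers and packing below 1 N and linear speed of stone_short below 0.01 m/s and distance of stone_long_center from where it was at the start of the episode below 0.01 m); the arm keeps its last pose, push and grip.
It fails at once if the long stone is shifted by more than 10 mm (distance of stone_long_center from where it was at the start of the episode above 0.01 m).
It fails at once if a bystander is shifted by more than 25 mm (distance of any of strip_dark_center, pencil_b_center, steel_slip_center, polish_tin_center, tweezers_center, screw_tin_center from where it was at the start of the episode above 0.025 m).
It fails at once if the stone is pressed on the block with over 60 N (contact force between stone_short and packing above 60 N).
It also fails if it takes over 54 s, if anything falls off the work surface, if the arm or the gripper's body presses on something with over 40 N, if the wrist force passes 120 N, or if a joint passes its speed limit or range.

## Working session

There is one attempt and no reset: what is moved stays moved. The work goes in short steps, Python scripts to look and compute and a tool call to move; the robot and the scene stay as the last step left them, time stands still between calls to the robot, and variables do not carry over. Pictures are saved under pics/ and viewed, on a budget of 10 in all, crops included, one or two more only if the job needs it, and the job is handed in when it is done.

Besides the shell and the picture viewer there is one more tool, called after "Request:" by a JSON object that holds its "op" and its "data", one argument or row to a line. send_rows: Moves the arm, as the interface text tells. Its arguments: {"type":"object","properties":{"rows":{"type":"array","items":{"type":"object","properties":{"hand":{"type":"number"},"dp":{"type":"array","items":{"type":"number"}},"rotation":{"type":"array","items":{"type":"number"}}}}},"force":{"type":"number"}},"required":["rows"]}

```bash
mkdir -p pics; python3 - <<'E'
from rig import ctrl
import cv2,numpy as np
np.set_printoptions(precision=3,suppress=True)
for n in ("scene","side"):
    p,d=ctrl.capture(n); np.save(f"pics/{n}_d.npy",d); np.save(f"pics/{n}_p.npy",p)
    cv2.imwrite(f"pics/{n}0.png",cv2.cvtColor(p,cv2.COLOR_RGB2BGR)); i=ctrl.camera_info(n);print(n,i)
print(ctrl.read_state())
E
ls
```

```text
scene {'fx': 446.4143047579119, 'fy': 446.4143047579119, 'cx': 324.3698868421288, 'cy': 198.07415984785297, 'cam_to_world': array([[  -0.686,   -0.387,    0.617, -186.96 ],
       [  -0.728,    0.372,   -0.576,  538.181],
       [  -0.007,   -0.844,   -0.537,  692.446],
       [   0.   ,    0.   ,    0.   ,    1.   ]])}
side {'fx': 365.63087788414083, 'fy': 365.63087788414083, 'cx': 319.75014589429776, 'cy': 204.76626663086313, 'cam_to_world': array([[   0.907,   -0.275,    0.319,  188.82 ],
       [  -0.421,   -0.62 ,    0.662, -894.698],
       [   0.016,   -0.735,   -0.678,  833.286],
       [   0.   ,    0.   ,    0.   ,    1.   ]])}
{'time': 0.1, 'qpos': array([-1.439,  0.528,  1.434,  0.   ,  1.181, -0.178]), 'qd': array([ 0.002, -0.002, -0.004,  0.001, -0.002, -0.   ]), 'joint_torque': array([ -0.   , -44.33 , -17.859,  -0.   ,   0.004,  -0.   ]), 'tcp_pos': array([ 190.501, -594.564,  230.429]), 'tcp_rot': array([ 0.988,  0.154,  0.   , -0.001]), 'contact_force': array([-0.081, -0.132,  0.263]), 'moment': array([-0.03, -0.05, -0.02]), 'opening': 85.72899049443065}
pics
```

View pics/scene0.png

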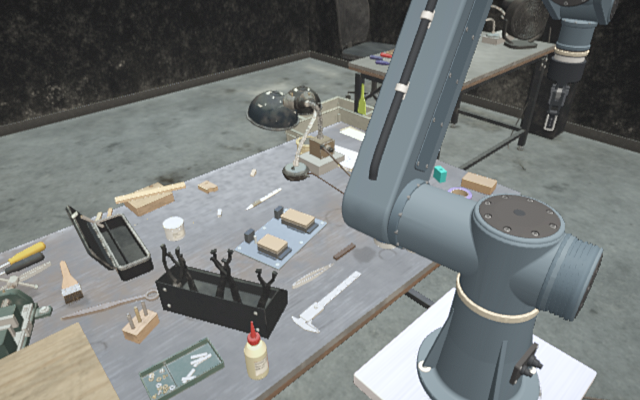

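View pics/side0.png

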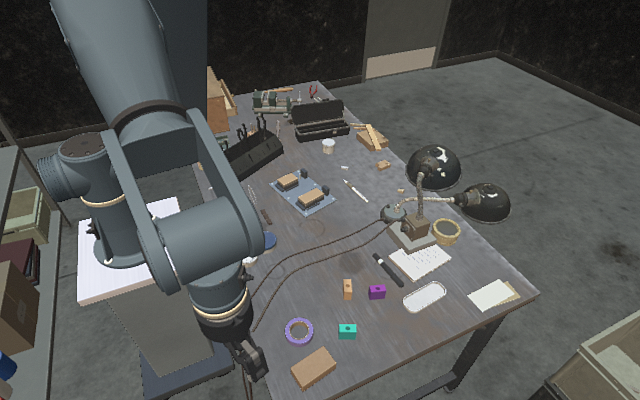

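The scene view shows the holder near (280,238), with stones at about (298,218) and (272,243). The side view shows the holder at (303,193), the tan block at (348,289), and the purple (377,292) and turquoise (348,331) decoys. Next I'll get rough positions from depth.

```bash
cat > h.py <<'E'
from rig import ctrl
import cv2,numpy as np
np.set_printoptions(precision=2,suppress=True)
def pt(i,d,u,v):
    z=d[v,u]; p=np.array([(u-i["cx"])/i["fx"]*z,(v-i["cy"])/i["fy"]*z,z,1]); return (i["cam_to_world"]@p)[:3]
def ray(i,u,v,h):
    c=np.array([(u-i["cx"])/i["fx"],(v-i["cy"])/i["fy"],1.]); M=i["cam_to_world"]; r=M[:3,:3]@c;o=M[:3,3]
    return o+r*(h-o[2])/r[2]
def fray(i,u,v,h):
    x,y=(u-i["cx"])/i["fx"],(v-i["cy"])/i["fy"]; t=np.hypot(x,y)
    c=np.array([x/t*np.sin(t),y/t*np.sin(t),np.cos(t)]) if t>1e-9 else np.array([0,0,1.]); M=i["cam_to_world"]; r=M[:3,:3]@c;o=M[:3,3]
    return o+r*(h-o[2])/r[2]
E
python3 - <<'E'
from h import *
for n,ps in (("scene",[(298,216),(270,241),(278,210),(249,235)]),("side",[(348,284),(348,294),(377,292),(348,330),(288,181),(311,196),(304,173),(325,189),(273,181),(334,193),(303,215),(300,168)])):
    i=ctrl.camera_info(n); d=np.load(f"pics/{n}_d.npy")
    for p in ps: print(n,p,pt(i,d,*p))
w=ctrl.camera_info("wrist");print(w)
p=np.load("pics/side_p.npy");c=p[150:350,240:440];cv2.imwrite("pics/sidez.png",cv2.resize(c[...,::-1],(800,600),interpolation=2)[:, :])
E
```

```text
scene (298, 216) [558.68 -63.58  29.28]
scene (270, 241) [522.    55.57  32.11]
scene (278, 210) [608.35 -37.22  36.27]
scene (249, 235) [576.92  77.89  31.72]
side (348, 284) [ 504.43 -421.4    33.16]
side (348, 294) [ 492.95 -443.99   25.33]
side (377, 292) [ 560.28 -474.5    34.53]
side (348, 330) [ 442.24 -537.14   36.29]
side (288, 181) [516.69  42.03  31.66]
side (311, 196) [557.12 -63.62  33.04]
side (304, 173) [584.54  59.71  32.96]
side (325, 189) [613.85 -52.25  35.17]
side (273, 181) [478.27  93.87   5.77]
side (334, 193) [651.66 -47.88   0.62]
side (303, 215) [ 508.17 -110.24    6.18]
side (300, 168) [597.69 129.77   2.81]
{'fx': 309.70691628693146, 'fy': 309.70691628693146, 'cx': 316.59302577827077, 'cy': 201.2109752260343, 'cam_to_world': array([[   0.31,   -0.9 ,   -0.31,  270.15],
       [  -0.95,   -0.29,   -0.1 , -568.7 ],
       [  -0.  ,    0.33,   -0.95,  372.9 ],
       [   0.  ,    0.  ,    0.  ,    1.  ]])}
```

View pics/sidez.png

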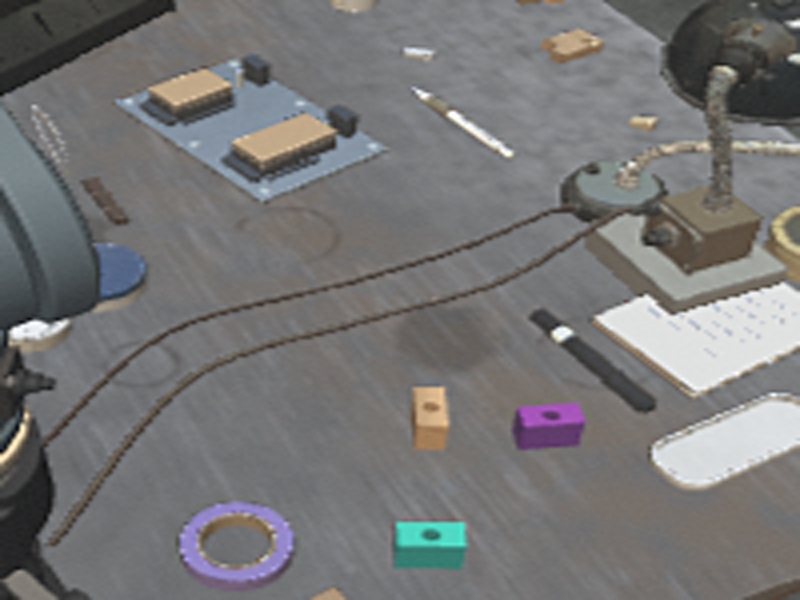

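The short stone is in the left bay (upper left in the crop, about (190,95)), the long one is in the right bay, and the tan block is at (430,415). Next I move the wrist camera over the block.

Request:
{"op": "send_rows", "data": {
  "rows": [
    {"dp": [100,-15,0],"rotation": [0,0,0],"hand": 85},
    {"dp": [376,-59,0],"rotation": [0,0,0],"hand": 85},
    {"dp": [376,-59,0],"rotation": [0,0,0],"hand": 85},
    {"dp": [376,-59,0],"rotation": [0,0,0],"hand": 85},
    {"dp": [376,-59,0],"rotation": [0,0,0],"hand": 85},
    {"dp": [376,-59,0],"rotation": [0,0,0],"hand": 85},
    {"dp": [376,-59,0],"rotation": [0,0,0],"hand": 85},
    {"dp": [376,-59,0],"rotation": [0,0,0],"hand": 85},
    {"dp": [376,-59,0],"rotation": [0,0,0],"hand": 85},
    {"dp": [376,-59,0],"rotation": [0,0,0],"hand": 85},
    {"dp": [376,-59,0],"rotation": [0,0,0],"hand": 85},
    {"dp": [376,-59,0],"rotation": [0,0,0],"hand": 85}
  ]
}}

```text
time: 1.1
tcp_pos: [530.3, -424.0, 230.6]
tcp_rot: [0.988, 0.155, -0.001, -0.0]
contact_force: [0.2, -1.5, -0.3]
opening: 85.2
```

```bash
python3 - <<'E'
from h import *
print(ctrl.read_state())
i=ctrl.camera_info("side"); d=np.load("pics/side_d.npy")
for p in [(433,165),(485,203),(420,200),(410,235),(455,200),(394,213)]: print(p,pt(i,d,*p))
i=ctrl.camera_info("wrist"); p,d=ctrl.capture("wrist"); np.save("pics/w1.npy",p); np.save("pics/w1d.npy",d)
cv2.imwrite("pics/w1.png",p[...,::-1]); print(i["cam_to_world"])
E
```

```text
{'time': 1.1, 'qpos': array([-0.84,  0.6 ,  1.28, -0.  ,  1.25,  0.42]), 'qd': array([-0.04, -0.01,  0.01, -0.  ,  0.  ,  0.  ]), 'joint_torque': array([  1.47, -48.57, -19.02,   0.1 ,  -0.01,   0.01]), 'tcp_pos': array([ 530.31, -423.96,  230.6 ]), 'tcp_rot': array([ 0.99,  0.15, -0.  , -0.  ]), 'contact_force': array([ 0.2 , -1.54, -0.33]), 'moment': array([ 0.  , -0.02,  0.01]), 'opening': 85.18602387080587}
(433, 165) [ 833.16 -282.54  226.5 ]
(485, 203) [ 899.55 -433.24  183.94]
(420, 200) [ 763.45 -337.48  165.44]
(410, 235) [ 740.48 -357.95   54.18]
(455, 200) [ 842.05 -384.77  175.73]
(394, 213) [ 766.87 -241.3    29.46]
[[   0.31   -0.9    -0.31  610.15]
 [  -0.95   -0.29   -0.1  -397.76]
 [  -0.      0.33   -0.94  372.89]
 [   0.      0.      0.      1.  ]]
```

View pics/w1.png

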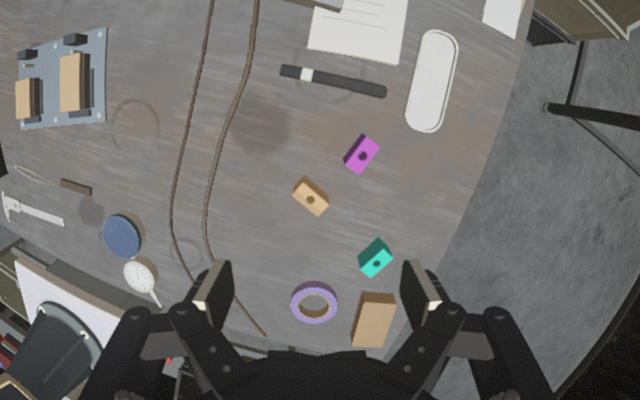

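The wrist view shows the tan block at (310,197) with its bore at (311,199), the purple decoy at (361,155) and the turquoise one at (375,258). The holder is at the upper left. I'll measure the block's top face by depth and ray casting.

```bash
cat >> h.py <<'E'
def fworld(i,d):
    v,u=np.mgrid[0:d.shape[0],0:d.shape[1]]; x=(u-i["cx"])/i["fx"]; y=(v-i["cy"])/i["fy"]; t=np.hypot(x,y)+1e-12
    s=np.tan(t)/t; P=np.stack([x*s*d,y*s*d,d,np.ones_like(d)],-1); return (P@i["cam_to_world"].T)[...,:3]
E
python3 - <<'E'
from h import *
i=ctrl.camera_info("wrist"); p=np.load("pics/w1.npy"); d=np.load("pics/w1d.npy")
W=fworld(i,d)
for c in [(305,190),(320,205),(340,230),(250,180)]: print(c,W[c[1],c[0]],p[c[1],c[0]])
c=slice(165,230),slice(280,340)
hsv=cv2.cvtColor(p,cv2.COLOR_RGB2HSV); 
m=((hsv[...,0]>8)&(hsv[...,0]<25)&(hsv[...,1]>90)&(hsv[...,2]>110))
mm=np.zeros(m.shape,np.uint8); mm[c]=m[c]; print("mask",mm.sum())
top=mm.astype(bool)&(abs(W[...,2]-36)<5); print(top.sum(), np.median(W[...,2][top]))
v,u=np.nonzero(top); R=np.array([fray(i,a,b,36)[:2] for a,b in zip(u,v)])
r=cv2.minAreaRect(R.astype(np.float32)); print("rect",r, cv2.boxPoints(r))
ys,xs=np.nonzero(mm); print("V of top/side",hsv[190,303],hsv[208,312],hsv[206,308])
crop=cv2.resize(p[160:235,270:350,::-1],(640,600),interpolation=2); cv2.imwrite("pics/w1c.png",crop)
# bore: dark pixels inside
g=cv2.cvtColor(p,cv2.COLOR_RGB2GRAY); print(g[188:212,300:324])
E
```

```text
(305, 190) [ 507.04 -417.33   35.94] [216 189 150]
(320, 205) [ 494.21 -439.46   33.66] [214 187 148]
(340, 230) [ 457.9  -479.31    1.26] [140 140 140]
(250, 180) [ 487.31 -348.65   -1.22] [138 134 128]
mask 308
69 34.60300166635176
rect ((501.55413818359375, -425.7159118652344), (38.772430419921875, 17.376876831054688), 66.3133773803711) [[ 485.81 -439.98]
 [ 501.72 -446.96]
 [ 517.3  -411.45]
 [ 501.39 -404.47]]
V of top/side [ 18  78 216] [ 18  82 199] [ 18  81 201]
[[195 194 193 193 193 192 193 194 188 174 149 122 107 102 101 106 106 108
  109 115 121 129 130 130]
 [196 194 194 194 194 193 192 193 194 189 175 155 129 109 104 102 105 106
  106 109 110 118 127 130]
 [193 193 195 193 194 193 193 194 193 192 190 179 160 133 113 103 103 106
  108 102 106 110 116 126]
 [193 193 193 194 193 192 194 194 193 193 194 193 182 164 141 115 103 104
  104 108 105 106 106 116]
 [191 192 192 194 193 194 192 193 194 192 194 194 193 188 173 144 116 103
  102 106 107 106 104 108]
 [187 189 192 193 192 193 192 194 194 194 195 195 194 194 189 176 151 124
  107 104 106 105 107 106]
 [182 187 189 192 1
[... 1099 characters left out ...]
32 141 157 170 178 180 179 177 176 179 179 180 182 185 188 191 192
  191 190 191 190 194 191]
 [136 133 134 139 151 166 175 179 178 177 178 178 180 180 183 188 188 192
  191 191 191 191 191 192]
 [136 134 135 133 137 148 162 175 180 180 179 177 176 179 182 182 186 188
  191 191 191 192 191 192]
 [134 133 134 136 135 136 143 158 173 181 180 179 176 177 178 178 182 186
  187 189 191 192 193 192]
 [131 134 133 135 134 134 135 142 157 171 180 180 178 178 177 179 179 182
  183 187 190 192 193 188]
 [132 134 133 135 136 135 134 135 143 157 169 180 181 179 178 178 179 179
  180 183 187 189 189 176]
 [133 135 133 135 136 133 136 133 137 143 153 166 175 180 179 177 175 179
  182 181 186 186 177 158]]
```

```bash
python3 - <<'E'
from h import *
i=ctrl.camera_info("wrist"); p=np.load("pics/w1.npy")
g=cv2.cvtColor(p,cv2.COLOR_RGB2GRAY); hsv=cv2.cvtColor(p,cv2.COLOR_RGB2HSV)
mm=np.zeros(g.shape,np.uint8); c=slice(165,230),slice(280,340)
mm[c]=((g[c]>165)&(hsv[c][...,1]>50))
cs,_=cv2.findContours(mm,cv2.RETR_CCOMP,cv2.CHAIN_APPROX_NONE)
big=max(cs,key=cv2.contourArea)
mt=np.zeros(g.shape,np.uint8); mt[c]=(cv2.medianBlur(g,3)[c]>185)&(hsv[c][...,1]>50)
ct=max(cv2.findContours(mt,cv2.RETR_EXTERNAL,cv2.CHAIN_APPROX_NONE)[0],key=cv2.contourArea)
R=np.array([fray(i,a,b,36)[:2] for a,b in ct[:,0]],np.float32)
print("top",cv2.minAreaRect(R))
hm=np.zeros(g.shape,np.uint8); hm[190:208,302:318]=g[190:208,302:318]<145
n,l,s,ce=cv2.connectedComponentsWithStats(hm); k=1+np.argmax(s[1:,4]); print(s[k],ce[k],fray(i,*ce[k],36))
# holder rough refine
W=fworld(i,np.load("pics/w1d.npy"))
for q in [(75,80),(27,97),(28,52),(75,38)]: print(q,W[q[1],q[0]])
E
```

```text
top ((501.09259033203125, -427.501953125), (38.20795822143555, 11.32425308227539), 65.025634765625)
[306 196   8   8  45] [309.91 199.22] [ 498.18 -425.96   36.  ]
(75, 80) [561.87 -71.24  30.44]
(27, 97) [522.18  39.75  30.82]
(28, 52) [591.25  59.12  28.71]
(75, 38) [618.86 -57.27  34.6 ]
```

Request:
{"op": "send_rows", "data": {
  "rows": [
    {"dp": [-31,-8,100],"rotation": [0,0,0.737],"hand": 85},
    {"dp": [-31,-8,100],"rotation": [0,0,0.737],"hand": 85},
    {"dp": [-31,-8,100],"rotation": [0,0,0.737],"hand": 85},
    {"dp": [-31,-8,100],"rotation": [0,0,0.737],"hand": 85},
    {"dp": [-31,-8,100],"rotation": [0,0,0.737],"hand": 85},
    {"dp": [-31,-8,100],"rotation": [0,0,0.737],"hand": 85},
    {"dp": [-31,-8,100],"rotation": [0,0,0.737],"hand": 85},
    {"dp": [-31,-8,100],"rotation": [0,0,0.737],"hand": 85},
    {"dp": [-31,-8,100],"rotation": [0,0,0.737],"hand": 85}
  ]
}}

```text
time: 1.9
tcp_pos: [497.7, -427.1, 131.6]
tcp_rot: [0.977, -0.212, -0.0, 0.0]
contact_force: [0.1, -0.3, -0.3]
opening: 84.7
```

```bash
python3 - <<'E'
from h import *
print(ctrl.read_state()["tcp_pos"],ctrl.read_state()["tcp_rot"])
i=ctrl.camera_info("wrist"); p,d=ctrl.capture("wrist"); np.save("pics/w2.npy",p); np.save("pics/w2d.npy",d)
c=(i["cam_to_world"]); 
cv2.imwrite("pics/w2.png",p[100:350,170:470,::-1].repeat(2,0).repeat(2,1))
E
```

```text
[ 497.67 -427.1   131.55] [ 0.98 -0.21 -0.    0.  ]
```

View pics/w2.png

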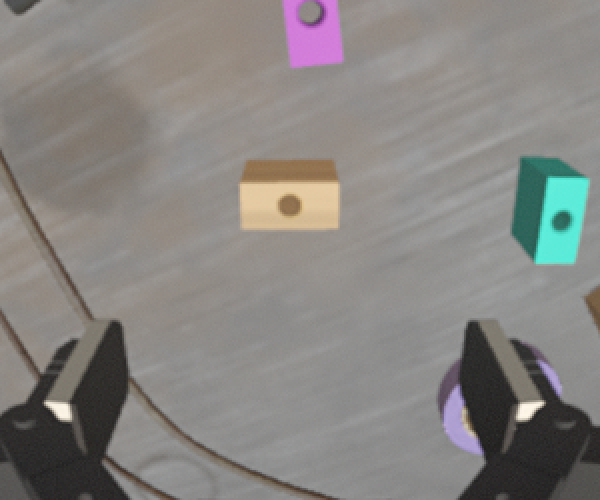

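The block is square to the tool. In the crop its top face spans x 240–339 and y 182–229, with the bore at (289,205). I'll measure offsets in the tool frame.

```bash
cat >> h.py <<'E'
from scipy.spatial.transform import Rotation as Ro
def tool(P,s): return Ro.from_quat(s["tcp_rot"]).inv().apply(np.asarray(P)-s["tcp_pos"])
E
python3 - <<'E'
from h import *
s=ctrl.read_state(); i=ctrl.camera_info("wrist"); p=np.load("pics/w2.npy"); d=np.load("pics/w2d.npy"); g=cv2.cvtColor(p,cv2.COLOR_RGB2GRAY)
for n,(a,b) in dict(TL=(240,182),TR=(339,182),BL=(241,229),BR=(339,229),bore=(289.5,205)).items():
    P=fray(i,170+a/2-.25,100+b/2-.25,36); print(n,P,tool(P,s))
W=fworld(i,d); print(W[198:207:4,300],W[198:207:4,330])
E
```

```text
TL [ 516.51 -411.36   36.  ] [ 10.42 -21.88  95.59]
TR [ 500.01 -447.65   36.  ] [10.42 17.99 95.6 ]
BL [ 498.07 -402.8    36.  ] [ -9.9  -22.03  95.58]
BR [ 481.32 -439.7    36.  ] [-9.89 18.49 95.59]
bore [ 499.33 -425.44   36.  ] [ 0.61 -1.95 95.59]
[[ 507.41 -416.18   35.62]
 [ 504.29 -414.7    35.58]
 [ 501.08 -413.15   35.31]] [[ 497.46 -438.39   36.02]
 [ 494.42 -437.05   36.31]
 [ 491.46 -435.73   36.91]]
```

Request:
{"op": "send_rows", "data": {
  "rows": [
    {"dp": [0.5,-2,40],"rotation": [0,0,0],"hand": 85},
    {"dp": [0.5,-2,80],"rotation": [0,0,0],"hand": 85},
    {"dp": [0.5,-2,110],"rotation": [0,0,0],"hand": 85},
    {"dp": [0.5,-2,121],"rotation": [0,0,0],"hand": 85},
    {"dp": [0.5,-2,121],"rotation": [0,0,0],"hand": 85},
    {"dp": [0.5,-2,121],"rotation": [0,0,0],"hand": 39},
    {"dp": [0.5,-2,121],"rotation": [0,0,0],"hand": 35},
    {"dp": [0.5,-2,121],"rotation": [0,0,0],"hand": 35},
    {"dp": [0.5,-2,121],"rotation": [0,0,0],"hand": 35},
    {"dp": [0.5,-2,121],"rotation": [0,0,0],"hand": 35},
    {"dp": [0.5,-2,121],"rotation": [0,0,0],"hand": 35},
    {"dp": [0.5,-2,121],"rotation": [0,0,0],"hand": 35}
  ],
  "force": 35
}}

```text
time: 2.95
tcp_pos: [501.2, -425.9, 12.7]
tcp_rot: [0.977, -0.212, 0.002, 0.001]
contact_force: [-0.5, 0.7, 6.7]
opening: 39.2
```

Request:
{"op": "send_rows", "data": {
  "rows": [
    {"dp": [0,0,-20],"rotation": [0,0,0],"hand": 35},
    {"dp": [0,0,-60],"rotation": [0,0,0],"hand": 35},
    {"dp": [0,0,-100],"rotation": [0,0,0],"hand": 35},
    {"dp": [0,0,-140],"rotation": [0,0,0],"hand": 35},
    {"dp": [0,0,-160],"rotation": [0,0,0],"hand": 35},
    {"dp": [0,0,-160],"rotation": [0,0,0],"hand": 35},
    {"dp": [0,0,-160],"rotation": [0,0,0],"hand": 35}
  ]
}}

```text
time: 3.53
tcp_pos: [500.5, -425.2, 172.5]
tcp_rot: [0.977, -0.212, 0.002, 0.001]
contact_force: [-0.2, 0.2, -0.5]
opening: 38.8
```

```bash
python3 - <<'E'
from h import *
s=ctrl.read_state();print(s["tcp_pos"],s["tcp_rot"],s["contact_force"],s["opening"],s["qpos"])
i=ctrl.camera_info("wrist"); p,d=ctrl.capture("wrist"); np.save("pics/w3.npy",p); np.save("pics/w3d.npy",d)
W=fworld(i,d); T=tool(W.reshape(-1,3),s).reshape(W.shape)
m=(abs(T[...,0])<14)&(abs(T[...,1])<25)&(T[...,2]<0)&(T[...,2]>-60)&(d>0)
print(m.sum()); v,u=np.nonzero(m); print(u.min(),u.max(),v.min(),v.max(),np.percentile(T[m],[2,50,98],axis=0))
cv2.imwrite("pics/w3.png",p[200:400,180:450,::-1].repeat(2,0).repeat(2,1))
E
```

```text
[ 500.51 -425.16  172.53] [ 0.98 -0.21  0.    0.  ] [-0.2   0.24 -0.49] 38.81136817461701 [-0.87  0.63  1.41 -0.    1.1   1.12]
7469
247 388 249 327 [[-10.99 -24.06 -57.34]
 [  7.28  -0.03 -22.88]
 [ 11.81  24.14  -1.8 ]]
```

View pics/w3.png

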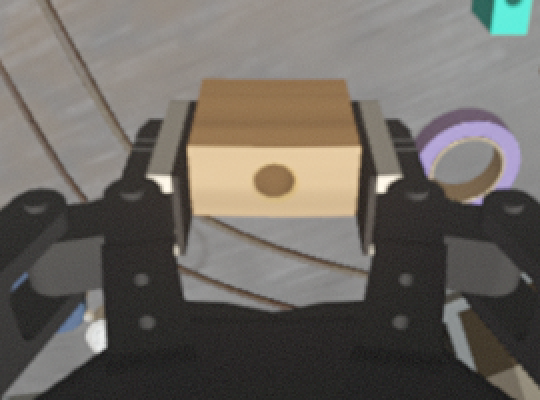

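The block is held square. In the crop the bore is at (274,181), the top face spans y 146–215, and the front face spans y 79–146. Now I compute the block's pose in the tool frame.

```bash
cat > blk.py <<'E'
from h import *
def blk(n):
    s=ctrl.read_state(); i=ctrl.camera_info("wrist"); d=np.load(f"pics/{n}d.npy"); W=fworld(i,d); T=tool(W.reshape(-1,3),s).reshape(W.shape)
    top=T[276:304,280:352].reshape(-1,3); fr=T[245:267,285:348].reshape(-1,3)
    sel=np.ones(len(top),bool)
    zt=np.median(top[:,2]); top=top[abs(top[:,2]-zt)<4]
    A=np.c_[top[:,:2],np.ones(len(top))]; print("top z",zt,"slopes",np.linalg.lstsq(A,top[:,2],rcond=None)[0])
    xf=np.median(fr[:,0]); A=np.c_[fr[:,1:],np.ones(len(fr))]; print("front x",xf,np.linalg.lstsq(A,fr[:,0],rcond=None)[0])
    zw=s["tcp_pos"][2]-zt
    for k,(a,b) in dict(FL=(193,146),FR=(358,146),BL=(190,215),BR=(360,215),bore=(274,181)).items():
        print(k,tool(fray(i,180+a/2-.25,200+b/2-.25,zw),s))
    for k,(a,b) in dict(fbl=(201,79),fbr=(347,79)).items():
        print(k,tool(fray(i,180+a/2-.25,200+b/2-.25,zw-36),s))
    print("camera in tool", tool(i["cam_to_world"][:3,3],s))
E
python3 -c "from blk import *; blk('w3')"
```

```text
top z -22.856384285288627 slopes [ -0.03   0.   -22.91]
front x 7.724696457044395 [-0.   -0.39  5.54]
FL [  7.83 -18.59 -22.86]
FR [  7.82  18.99 -22.86]
BL [-12.47 -20.64 -22.85]
BR [-12.49  20.87 -22.86]
bore [ -1.75  -0.14 -22.86]
fbl [  7.34 -20.58  13.14]
fbr [ 7.35 20.33 13.14]
camera in tool [  83.47   -0.25 -142.44]
```

Request:
{"op": "send_rows", "data": {
  "rows": [
    {"dp": [-10,-40,-30],"rotation": [0,0,-0.06],"hand": 35},
    {"dp": [-98,-455,-58],"rotation": [0,0,-0.667],"hand": 35},
    {"dp": [-98,-455,-58],"rotation": [0,0,-0.667],"hand": 35},
    {"dp": [-98,-455,-58],"rotation": [0,0,-0.667],"hand": 35},
    {"dp": [-98,-455,-58],"rotation": [0,0,-0.667],"hand": 35},
    {"dp": [-98,-455,-58],"rotation": [0,0,-0.667],"hand": 35},
    {"dp": [-98,-455,-58],"rotation": [0,0,-0.667],"hand": 35},
    {"dp": [-98,-455,-58],"rotation": [0,0,-0.667],"hand": 35},
    {"dp": [-98,-455,-58],"rotation": [0,0,-0.667],"hand": 35},
    {"dp": [-98,-455,-58],"rotation": [0,0,-0.667],"hand": 35},
    {"dp": [-98,-455,-58],"rotation": [0,0,-0.667],"hand": 35},
    {"dp": [-98,-455,-58],"rotation": [0,0,-0.667],"hand": 35},
    {"dp": [-98,-455,-58],"rotation": [0,0,-0.667],"hand": 35},
    {"dp": [-98,-455,-58],"rotation": [0,0,-0.667],"hand": 35},
    {"dp": [-98,-455,-58],"rotation": [0,0,-0.667],"hand": 35},
    {"dp": [-98,-455,-58],"rotation": [0,0,-0.667],"hand": 35}
  ]
}}

```text
time: 4.92
tcp_pos: [598.6, 28.7, 227.1]
tcp_rot: [0.993, 0.119, -0.001, -0.0]
contact_force: [-0.3, -0.2, -0.8]
opening: 39.3
```

```bash
python3 - <<'E'
from h import *
s=ctrl.read_state();print(s["tcp_pos"],s["tcp_rot"],s["opening"],s["qpos"])
i=ctrl.camera_info("wrist"); p,d=ctrl.capture("wrist"); np.save("pics/w4.npy",p); np.save("pics/w4d.npy",d)
cv2.imwrite("pics/w4.png",p[50:350,140:540,::-1].repeat(2,0).repeat(2,1))
E
```

```text
[598.55  28.71 227.12] [ 0.99  0.12 -0.   -0.  ] 39.30804609142022 [-0.14  0.5   1.5  -0.    1.14  1.19]
```

View pics/w4.png

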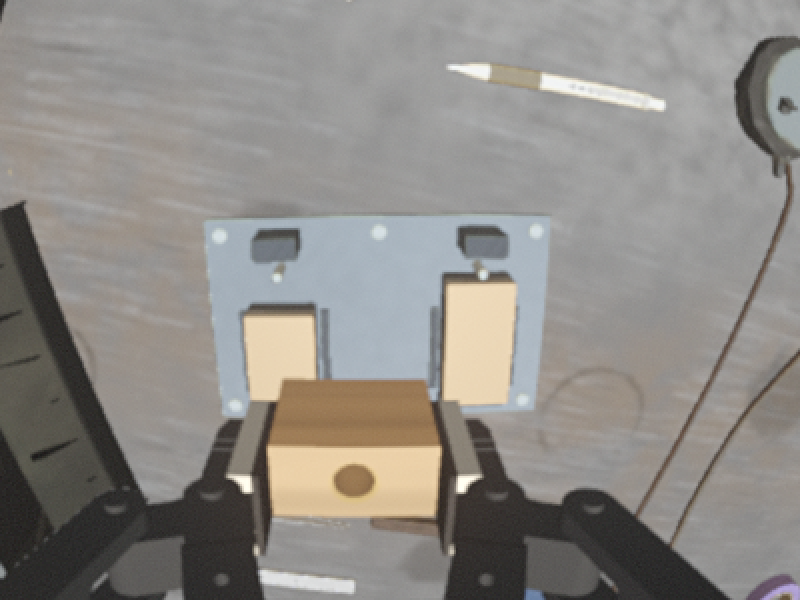

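The wrist view shows the plate's corners at TL (206,218), TR (549,215), BR (535,409) and BL (222,415) in the crop. The left pin's top is at (277,277) with its foot at (281,267), and the right pin's top is at (483,273). The block is still gripped, with its bore at (354,481).

```bash
python3 - <<'E'
from h import *
s=ctrl.read_state(); i=ctrl.camera_info("wrist"); p=np.load("pics/w4.npy"); d=np.load("pics/w4d.npy")
f=lambda a,b,h: fray(i,140+a/2-.25,50+b/2-.25,h)
C={k:f(*v,6) for k,v in dict(TL=(206,218),TR=(549,215),BL=(222,415),BR=(535,409)).items()}
for k,v in C.items(): print(k,v,tool(v,s))
yv=C["TL"]-C["TR"]; print("len",np.linalg.norm(yv),"yaw",np.arctan2(-yv[0],yv[1]), "TLBL",np.linalg.norm(C["TL"]-C["BL"]),np.linalg.norm(C["TR"]-C["BR"]))
for k in ("L","R"):
    a,b=C["T"+k]-C["B"+k],0; print("yaw side",k,np.arctan2(a[1],a[0]))
print("tool yaw",Ro.from_quat(s["tcp_rot"]).as_matrix()[:2,0])
for n,a in dict(pinL=(277,277,29.5),pinR=(483,273,29.5),footL=(281,267,6),footR=(478,263,6),bore=(354,481,250)).items(): P=f(*a); print(n,P,tool(P,s))
# stone top rect by gray threshold
g=cv2.cvtColor(p,cv2.COLOR_RGB2GRAY); hsv=cv2.cvtColor(p,cv2.COLOR_RGB2HSV)
m=((hsv[...,1]>50)&(g>160)).astype(np.uint8); m[240:]=0; m[:180]=0
n,l,st,ce=cv2.connectedComponentsWithStats(m)
for k in range(1,n):
    if st[k,4]>300:
        c=max(cv2.findContours((l==k).astype(np.uint8),0,1)[0],key=cv2.contourArea)[:,0]
        R=np.array([fray(i,a,b,32)[:2] for a,b in c],np.float32); r=cv2.minAreaRect(R); print(st[k],r)
        T=np.array([tool(fray(i,a,b,32),s) for a,b in c]); print("tool x",T[:,0].min(),T[:,0].max(),"y",T[:,1].min(),T[:,1].max())
print(g[182:194,272:286])
E
```

```text
TL [589.75 119.29   6.  ] [ 13.   -90.23 221.45]
TR [641.85 -84.27   6.  ] [ 15.7  119.88 221.38]
BL [458.    87.38   6.  ] [-122.56  -90.23  221.7 ]
BR [ 512.05 -120.5     6.  ] [-118.97  124.53  221.62]
len 210.1212524107999 yaw 0.25056594180077796 TLBL 135.55507932819626 134.75754793654227
yaw side L 0.23769531994601278
yaw side R 0.272220613951795
tool yaw [0.97 0.24]
pinL [570.66  67.74  29.5 ] [-17.73 -44.63 197.99]
pinR [601.27 -47.56  29.5 ] [-15.13  74.64 197.95]
footL [569.94  67.92   6.  ] [-18.35 -44.96 221.5 ]
footR [601.2  -49.24   6.  ] [-15.56  76.26 221.45]
bore [597.05  28.62 250.  ] [ -1.7   -0.47 -22.55]
[ 362  191   36   49 1626] ((565.9140014648438, -56.073387145996094), (62.365379333496094, 41.689701080322266), 14.987998008728027)
tool x -82.19537490563135 -20.043636451287377 y 53.04643783860559 95.59292549615499
[ 262  208   36   32 1111] ((528.3363037109375, 57.3002815246582), (40.50547409057617, 41.923301696777344), 13.740259170532227)
tool x -81.62583856079853 -41.046000984403946 y -65.38539830368893 -23.504205875470632
[[164 164 166 169 175 172 165 147 142 139 153 172 176 175]
 [172 171 172 173 171 165 149 136 132 130 143 168 175 175]
 [172 173 175 175 166 155 140 132 130 128 145 169 175 176]
 [172 171 173 173 165 145 140 135 128 133 154 173 176 176]
 [172 172 172 172 169 165 169 162 141 143 165 174 176 175]
 [172 174 170 176 189 208 213 204 177 157 170 174 175 174]
 [172 172 173 180 197 221 225 220 194 170 172 173 175 176]
 [174 172 172 174 193 222 225 219 199 172 171 175 174 175]
 [174 173 171 165 178 209 213 206 190 171 173 175 173 174]
 [173 173 172 170 172 181 185 182 176 172 173 172 172 171]
 [172 173 172 173 170 172 172 172 172 174 174 173 173 174]
 [173 173 171 174 173 173 172 173 174 174 174 174 173 172]]
```

Request:
{"op": "send_rows", "data": {
  "rows": [
    {"dp": [-63,-44.5,30],"rotation": [0,0,-0.015],"hand": 35},
    {"dp": [-63,-44.5,60],"rotation": [0,0,-0.015],"hand": 35},
    {"dp": [-63,-44.5,100],"rotation": [0,0,-0.015],"hand": 35},
    {"dp": [-63,-44.5,130],"rotation": [0,0,-0.015],"hand": 35},
    {"dp": [-63,-44.5,147],"rotation": [0,0,-0.015],"hand": 35},
    {"dp": [-63,-44.5,147],"rotation": [0,0,-0.015],"hand": 35},
    {"dp": [-63,-44.5,147],"rotation": [0,0,-0.015],"hand": 35},
    {"dp": [-63,-44.5,147],"rotation": [0,0,-0.015],"hand": 35}
  ]
}}

```text
time: 5.63
tcp_pos: [529.1, 57.4, 82.5]
tcp_rot: [0.992, 0.126, 0.001, 0.0]
contact_force: [0.6, 0.2, 0.1]
opening: 38.9
```

```bash
python3 - <<'E'
from h import *
s=ctrl.read_state();print(s["tcp_pos"],s["tcp_rot"],s["opening"],s["contact_force"])
i=ctrl.camera_info("wrist"); p,d=ctrl.capture("wrist"); np.save("pics/w5.npy",p); np.save("pics/w5d.npy",d)
cv2.imwrite("pics/w5.png",p[30:330,120:520,::-1].repeat(2,0).repeat(2,1))
E
```

```text
[529.11  57.42  82.48] [0.99 0.13 0.   0.  ] 38.874282887524075 [0.59 0.22 0.07]
```

View pics/w5.png

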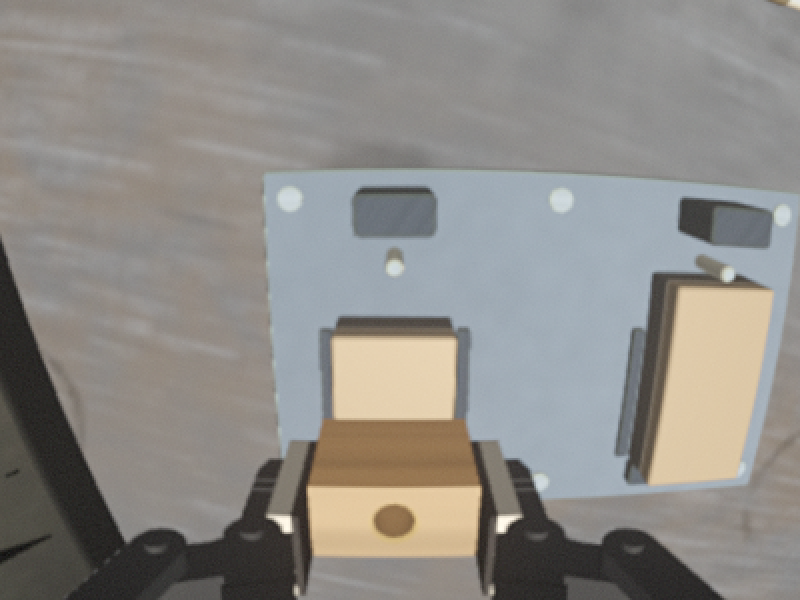

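In the crop the left pin's top is at (395,268), its foot is near (394,254), and the bore is at (394,521). Stop, pin, stone and block all line up.

```bash
python3 - <<'E'
from h import *
s=ctrl.read_state(); i=ctrl.camera_info("wrist"); p=np.load("pics/w5.npy"); d=np.load("pics/w5d.npy"); g=cv2.cvtColor(p,cv2.COLOR_RGB2GRAY)
hm=np.zeros(g.shape,np.uint8); hm[155:172,308:328]=g[155:172,308:328]>200
n,l,st,ce=cv2.connectedComponentsWithStats(hm); k=1+np.argmax(st[1:,4]); print("pin blob",st[k],ce[k])
for h in (28,29.5): P=fray(i,*ce[k],h); print("pin",P,tool(P,s))
f=lambda a,b,h: fray(i,120+a/2-.25,30+b/2-.25,h)
zt=s["tcp_pos"][2]+22.9
for n,a in dict(bore=(394,521,zt),boreL=(373,521,zt),boreR=(415,521,zt),FL=(309,487,zt),FR=(479,487,zt),BL=(312,556,zt),BR=(477,556,zt),stopL=(353,189,6),stL=(353,237,36),stR=(436,237,36),rear=(0,0,0),sFL=(333,336,32),sFR=(455,336,32),foot=(394,254,6),L1=(266,250,6),L2=(277,400,6),railL=(332,335,10),railR=(470,330,10)).items(): print(n,tool(f(*a),s))
W=fworld(i,d); T=tool(W.reshape(-1,3),s).reshape(W.shape)
print("stop face/top pts",T[140,310:342:8],"stone",T[205,290:345:10], "block top", T[287:305:6,300:340:12].reshape(-1,3), "blk front",T[245:270:6,310])
E
```

```text
pin blob [314 161   7   6  37] [316.76 163.57]
pin [569.81  68.4   28.  ] [41.65 -0.41 55.06]
pin [570.11  68.48  29.5 ] [41.97 -0.41 53.56]
bore [ -1.43  -0.47 -22.91]
boreL [ -1.45  -5.38 -22.91]
boreR [ -1.46   4.44 -22.9 ]
FL [  7.86 -19.85 -22.9 ]
FR [  7.82  18.92 -22.85]
BL [-12.39 -20.48 -22.97]
BR [-12.46  19.82 -22.92]
stopL [ 65.55 -14.85  77.12]
stL [ 53.11 -13.09  47.08]
stR [53.11 12.56 47.12]
rear [ 154.4  -161.57   83.25]
sFL [ 19.58 -20.54  50.95]
sFR [19.56 19.74 51.  ]
foot [41.99 -0.39 77.06]
L1 [ 43.95 -46.96  77.  ]
L2 [-15.44 -46.3   76.79]
railL [ 12.67 -23.16  72.92]
railR [14.59 27.53 73.  ]
stop face/top pts [[58.07 -4.59 48.22]
 [58.24  0.34 46.93]
 [58.26  5.25 46.89]
 [58.2  10.2  47.59]] stone [[ 14.72 -18.14  50.33]
 [ 14.26 -11.56  51.64]
 [ 14.61  -4.88  50.65]
 [ 14.22   1.76  51.74]
 [ 14.68   8.37  50.46]
 [ 14.45  15.06  51.1 ]] block top [[  0.68  -8.23 -23.31]
 [ -6.65  -2.85 -12.73]
 [ -5.06   3.13 -15.01]
 [  0.32   8.5  -22.81]
 [ -2.96  -8.34 -23.09]
 [ -5.45  -2.76 -19.59]
 [ -4.85   3.02 -20.43]
 [ -3.46   8.63 -22.43]
 [ -5.67  -8.36 -24.25]
 [ -7.07  -2.74 -22.33]
 [ -6.53   2.98 -23.06]
 [ -6.26   8.67 -23.51]] blk front [[  7.35  -4.09   6.84]
 [  7.87  -3.94  -1.  ]
 [  7.52  -3.83  -6.73]
 [  8.19  -3.7  -13.81]
 [  7.88  -3.61 -18.84]]
```

Request:
{"op": "send_rows", "data": {
  "rows": [
    {"dp": [22,0,0],"rotation": [0,0,0],"hand": 35},
    {"dp": [44,0,10],"rotation": [0,0,0],"hand": 35},
    {"dp": [44,0,22],"rotation": [0,0,0],"hand": 35},
    {"dp": [44,0,28],"rotation": [0,0,0],"hand": 35},
    {"dp": [44,0,28],"rotation": [0,0,0],"hand": 35},
    {"dp": [44,0,28],"rotation": [0,0,0],"hand": 35},
    {"dp": [44,0,28],"rotation": [0,0,0],"hand": 35},
    {"dp": [44,0,28],"rotation": [0,0,0],"hand": 35}
  ]
}}

```text
time: 6.35
tcp_pos: [569.9, 69.3, 54.0]
tcp_rot: [0.992, 0.127, 0.0, 0.0]
contact_force: [0.0, 1.1, -0.4]
opening: 39.4
```

```bash
python3 - <<'E'
from h import *
s=ctrl.read_state();print(s["tcp_pos"],s["tcp_rot"],s["contact_force"])
# target TCP: pin - R@(bore offset)
R=Ro.from_quat(s["tcp_rot"])
for pin in ([569.97,68.45,0],): print("bore-to-pin error in tool (dp needed)",R.inv().apply(np.array(pin)-s["tcp_pos"])-[-2.1,-.4,0])
E
```

```text
[569.93  69.33  54.  ] [0.99 0.13 0.   0.  ] [ 0.04  1.11 -0.42]
bore-to-pin error in tool (dp needed) [ 1.89  1.25 54.  ]
```

Request:
{"op": "send_rows", "data": {
  "rows": [
    {"dp": [1.9,1.2,0],"rotation": [0,0,0],"hand": 35},
    {"dp": [1.9,1.2,0],"rotation": [0,0,0],"hand": 35},
    {"dp": [1.9,1.2,0],"rotation": [0,0,0],"hand": 35},
    {"dp": [1.9,1.2,0],"rotation": [0,0,0],"hand": 35}
  ]
}}

```text
time: 6.68
tcp_pos: [572.3, 68.7, 53.4]
tcp_rot: [0.992, 0.127, 0.0, 0.0]
contact_force: [-0.8, 0.5, -0.4]
opening: 39.2
```

```bash
python3 - <<'E'
from h import *
s=ctrl.read_state();print(s["tcp_pos"],s["tcp_rot"],s["contact_force"])
R=Ro.from_quat(s["tcp_rot"])
for pin in ([569.97,68.45,0],): print("dp needed",R.inv().apply(np.array(pin)-s["tcp_pos"])-[-2.1,-.4,0])
i=ctrl.camera_info("wrist"); p,d=ctrl.capture("wrist"); np.save("pics/w6.npy",p); np.save("pics/w6d.npy",d)
j=ctrl.camera_info("side"); q,e=ctrl.capture("side"); np.save("pics/s6.npy",q)
k=ctrl.camera_info("scene"); r,e=ctrl.capture("scene"); np.save("pics/c6.npy",r)
a=cv2.resize(p[60:300,200:440,::-1],(400,400),interpolation=2); b=cv2.resize(q[140:220,265:345,::-1],(400,400),interpolation=2)
cv2.imwrite("pics/v6.png",np.hstack([a,b]))
E
```

```text
[572.35  68.74  53.44] [0.99 0.13 0.   0.  ] [-0.8   0.49 -0.35]
dp needed [-0.28  0.08 53.44]
```

View pics/v6.png

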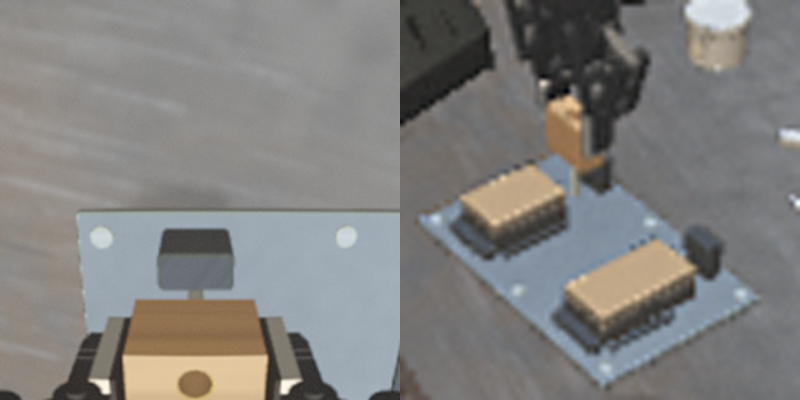

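The left panel shows stop, pin and bore lined up at about x=195. The right panel shows the block's foot just above the left pin. I'll descend in stages, checking the force.

Request:
{"op": "send_rows", "data": {
  "rows": [
    {"dp": [-0.2,0,5],"rotation": [0,0,0],"hand": 35},
    {"dp": [-0.2,0,10],"rotation": [0,0,0],"hand": 35},
    {"dp": [-0.2,0,13],"rotation": [0,0,0],"hand": 35},
    {"dp": [-0.2,0,16],"rotation": [0,0,0],"hand": 35},
    {"dp": [-0.2,0,16],"rotation": [0,0,0],"hand": 35},
    {"dp": [-0.2,0,16],"rotation": [0,0,0],"hand": 35}
  ]
}}

```text
time: 7.33
tcp_pos: [571.8, 68.8, 36.8]
tcp_rot: [0.992, 0.127, -0.0, -0.0]
contact_force: [0.1, 0.3, -0.2]
opening: 39.2
```

It's threaded with no force. Continue.

Request:
{"op": "send_rows", "data": {
  "rows": [
    {"dp": [0,0,5],"rotation": [0,0,0],"hand": 35},
    {"dp": [0,0,10],"rotation": [0,0,0],"hand": 35},
    {"dp": [0,0,14],"rotation": [0,0,0],"hand": 35},
    {"dp": [0,0,16],"rotation": [0,0,0],"hand": 35},
    {"dp": [0,0,17],"rotation": [0,0,0],"hand": 35},
    {"dp": [0,0,17],"rotation": [0,0,0],"hand": 35},
    {"dp": [0,0,17],"rotation": [0,0,0],"hand": 35}
  ]
}}

```text
time: 7.92
tcp_pos: [572.1, 68.7, 20.3]
tcp_rot: [0.992, 0.127, 0.0, -0.0]
contact_force: [0.6, 0.1, -0.3]
opening: 38.9
```

Request:
{"op": "send_rows", "data": {
  "rows": [
    {"dp": [0,0,1],"rotation": [0,0,0],"hand": 35},
    {"dp": [0,0,1.5],"rotation": [0,0,0],"hand": 35},
    {"dp": [0,0,2],"rotation": [0,0,0],"hand": 35},
    {"dp": [0,0,2],"rotation": [0,0,0],"hand": 35}
  ]
}}

```text
time: 8.25
tcp_pos: [572.2, 68.8, 18.7]
tcp_rot: [0.992, 0.127, 0.0, 0.0]
contact_force: [-1.0, -0.8, 2.8]
opening: 39.5
```

Touching the floor (2.8 N). Release, then retreat upward.

Request:
{"op": "send_rows", "data": {
  "rows": [
    {"dp": [0,0,0],"rotation": [0,0,0],"hand": 60},
    {"dp": [0,0,0],"rotation": [0,0,0],"hand": 60},
    {"dp": [0,0,0],"rotation": [0,0,0],"hand": 60},
    {"dp": [0,0,0],"rotation": [0,0,0],"hand": 60},
    {"dp": [0,0,-15],"rotation": [0,0,0],"hand": 60},
    {"dp": [0,0,-40],"rotation": [0,0,0],"hand": 60},
    {"dp": [-40,0,-80],"rotation": [0,0,0],"hand": 60},
    {"dp": [-80,0,-100],"rotation": [0,0,0],"hand": 30},
    {"dp": [-100,0,-100],"rotation": [0,0,0],"hand": 0},
    {"dp": [-100,0,-100],"rotation": [0,0,0],"hand": 0},
    {"dp": [-100,0,-100],"rotation": [0,0,0],"hand": 0},
    {"dp": [-100,0,-100],"rotation": [0,0,0],"hand": 0},
    {"dp": [-100,0,-100],"rotation": [0,0,0],"hand": 0}
  ]
}}

```text
time: 9.33
tcp_pos: [477.0, 43.4, 118.2]
tcp_rot: [0.992, 0.127, 0.001, 0.0]
contact_force: [0.3, 0.2, 0.6]
opening: -0.0
```

```bash
python3 - <<'E'
from h import *
s=ctrl.read_state();print(s["tcp_pos"],s["tcp_rot"],s["contact_force"],s["opening"])
i=ctrl.camera_info("wrist"); p,d=ctrl.capture("wrist"); np.save("pics/w7.npy",p); np.save("pics/w7d.npy",d)
cv2.imwrite("pics/w7.png",p[50:350,140:540,::-1].repeat(2,0).repeat(2,1))
E
```

```text
[476.98  43.41 118.19] [0.99 0.13 0.   0.  ] [0.27 0.24 0.56] -0.035030013267569236
```

View pics/w7.png

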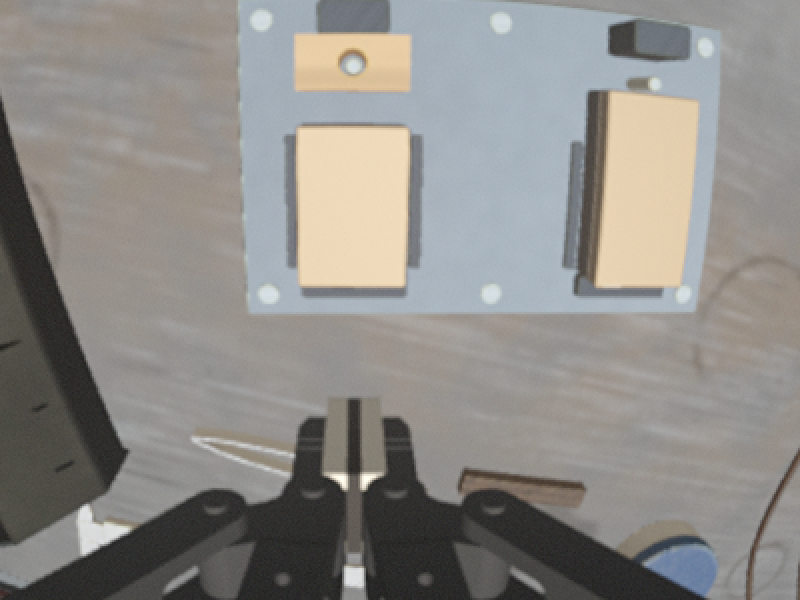

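The block is down over the pin against the stop, with the pin visible in the bore at (352,63), and it has been let go. The stone's top spans (297..409, 127..287) and the closed finger tips are at (354,400). Now I work out the push.

```bash
python3 - <<'E'
from h import *
s=ctrl.read_state(); i=ctrl.camera_info("wrist")
f=lambda a,b,h: tool(fray(i,140+a/2-.25,50+b/2-.25,h),s)
for n,a in dict(sTL=(297,127,32),sTR=(409,127,32),sBL=(298,286,32),sBR=(405,287,32),bTL=(295,34,42),bTR=(411,36,42),bBL=(295,90,42),bBR=(411,90,42),bore=(352,62,42),pin=(352,66,29.5),stopfoot=(352,33,36),lip=(305,296,14)).items(): print(n,f(*a))
d=np.load("pics/w7d.npy"); W=fworld(i,d); T=tool(W.reshape(-1,3),s).reshape(W.shape)
print("tip",T[250:290:6,310],T[250:290:6,322])
E
```

```text
sTL [ 73.03 -21.22  86.08]
sTR [73.03 19.7  86.1 ]
sBL [ 12.01 -22.07  86.01]
sBR [11.6  19.4  86.02]
bTL [106.5  -20.74  76.12]
bTR [105.79  19.24  76.13]
bBL [ 86.61 -20.87  76.09]
bBR [86.61 19.37 76.11]
bore [96.29 -1.1  76.11]
pin [95.51 -1.12 88.61]
stopfoot [107.22  -1.11  82.13]
lip [  1.95 -20.93 103.99]
tip [[ 11.25  -3.81  -6.25]
 [ 11.12  -3.7  -12.14]
 [ 10.86  -3.6  -17.44]
 [ 10.65  -3.51 -22.48]
 [ 10.41  -3.43 -27.17]
 [ 11.05  -3.32 -32.93]
 [ 10.16  -3.27 -36.11]] [[ 10.53   2.18  -4.9 ]
 [ 10.73   2.07 -11.45]
 [ 10.76   1.97 -17.27]
 [ 10.44   1.9  -22.14]
 [ 10.41   1.82 -27.17]
 [ 10.88   1.73 -32.66]
 [ 10.78   1.66 -37.  ]]
```

Request:
{"op": "send_rows", "data": {
  "rows": [
    {"dp": [-8,-1.1,10],"rotation": [0,0,0],"hand": 0},
    {"dp": [-8,-1.1,40],"rotation": [0,0,0],"hand": 0},
    {"dp": [-8,-1.1,70],"rotation": [0,0,0],"hand": 0},
    {"dp": [-8,-1.1,90],"rotation": [0,0,0],"hand": 0},
    {"dp": [-8,-1.1,99],"rotation": [0,0,0],"hand": 0},
    {"dp": [-8,-1.1,99],"rotation": [0,0,0],"hand": 0},
    {"dp": [-8,-1.1,99],"rotation": [0,0,0],"hand": 0}
  ]
}}

```text
time: 9.97
tcp_pos: [467.7, 42.6, 18.9]
tcp_rot: [0.992, 0.127, -0.0, -0.0]
contact_force: [-0.1, 0.4, 0.1]
opening: -0.3
```

Request:
{"op": "send_rows", "data": {
  "rows": [
    {"dp": [3,0,0],"rotation": [0,0,0],"hand": 0},
    {"dp": [6,0,0],"rotation": [0,0,0],"hand": 0},
    {"dp": [8,0,0],"rotation": [0,0,0],"hand": 0},
    {"dp": [10,0,0],"rotation": [0,0,0],"hand": 0},
    {"dp": [12,0,0],"rotation": [0,0,0],"hand": 0},
    {"dp": [14,0,0],"rotation": [0,0,0],"hand": 0},
    {"dp": [16,0,0],"rotation": [0,0,0],"hand": 0},
    {"dp": [18,0,0],"rotation": [0,0,0],"hand": 0},
    {"dp": [18,0,0],"rotation": [0,0,0],"hand": 0},
    {"dp": [18,0,0],"rotation": [0,0,0],"hand": 0}
  ]
}}

```text
time: 10.8
tcp_pos: [485.3, 47.1, 19.3]
tcp_rot: [0.992, 0.127, 0.001, 0.0]
contact_force: [-0.4, 0.6, -0.0]
opening: 0.1
```

Request:
{"op": "send_rows", "data": {
  "rows": [
    {"dp": [1,0,0],"rotation": [0,0,0],"hand": 0},
    {"dp": [2,0,0],"rotation": [0,0,0],"hand": 0},
    {"dp": [3,0,0],"rotation": [0,0,0],"hand": 0},
    {"dp": [4,0,0],"rotation": [0,0,0],"hand": 0},
    {"dp": [5,0,0],"rotation": [0,0,0],"hand": 0},
    {"dp": [5,0,0],"rotation": [0,0,0],"hand": 0},
    {"dp": [5,0,0],"rotation": [0,0,0],"hand": 0}
  ]
}}

```text
time: 11.38
tcp_pos: [490.1, 48.3, 19.3]
tcp_rot: [0.992, 0.127, 0.0, 0.0]
contact_force: [-0.0, 0.4, 0.7]
opening: -0.2
```

Request:
{"op": "send_rows", "data": {
  "rows": [
    {"dp": [0.5,0,0],"rotation": [0,0,0],"hand": 0},
    {"dp": [1,0,0],"rotation": [0,0,0],"hand": 0},
    {"dp": [1.5,0,0],"rotation": [0,0,0],"hand": 0},
    {"dp": [1.5,0,0],"rotation": [0,0,0],"hand": 0},
    {"dp": [1.5,0,0],"rotation": [0,0,0],"hand": 0}
  ]
}}

```text
time: 11.8
tcp_pos: [490.2, 48.7, 19.3]
tcp_rot: [0.992, 0.127, -0.001, -0.0]
contact_force: [-3.3, -1.7, 3.0]
opening: 0.2
```

Request:
{"op": "send_rows", "data": {
  "rows": [
    {"dp": [0.5,0,0],"rotation": [0,0,0],"hand": 0},
    {"dp": [1,0,0],"rotation": [0,0,0],"hand": 0},
    {"dp": [1.3,0,0],"rotation": [0,0,0],"hand": 0},
    {"dp": [1.3,0,0],"rotation": [0,0,0],"hand": 0},
    {"dp": [1.3,0,0],"rotation": [0,0,0],"hand": 0},
    {"dp": [1.3,0,0],"rotation": [0,0,0],"hand": 0}
  ]
}}

```text
time: 12.3
tcp_pos: [490.2, 48.9, 19.2]
tcp_rot: [0.992, 0.127, -0.002, -0.0]
contact_force: [-4.7, -4.2, 3.1]
opening: -0.4
```

```bash
python3 - <<'E'
from h import *
s=ctrl.read_state();print(s["tcp_pos"],s["tcp_rot"],s["contact_force"],s["opening"])
i=ctrl.camera_info("wrist"); p,d=ctrl.capture("wrist"); np.save("pics/w8.npy",p); np.save("pics/w8d.npy",d)
cv2.imwrite("pics/w8.png",p[0:300,120:520,::-1].repeat(2,0).repeat(2,1))
E
```

```text
[490.19  48.88  19.21] [ 0.99  0.13 -0.   -0.  ] [-4.66 -4.19  3.14] -0.3828779649099781
```

View pics/w8.png

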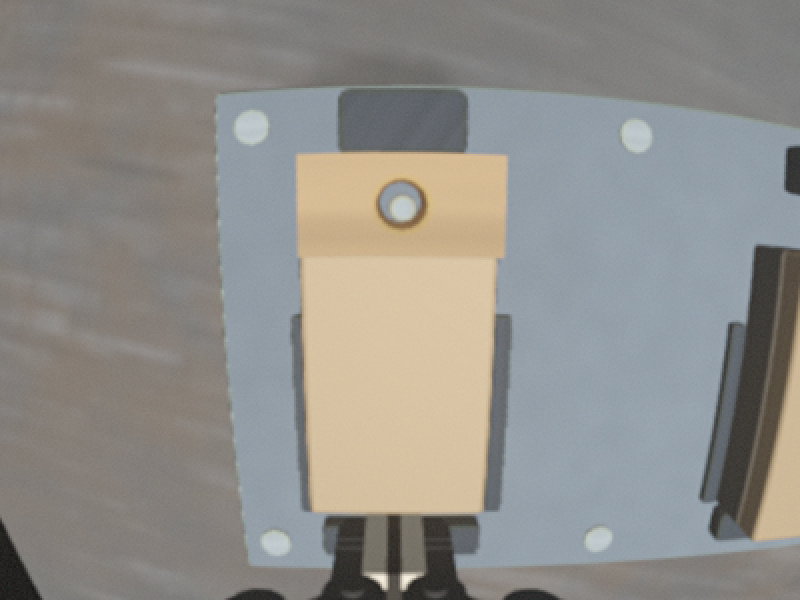

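The stone sits flush on the block, and the block on the stop, with the pin inside the bore at (402,205). I'll trim the side and down forces a little and bring the push to about 10 N.

Request:
{"op": "send_rows", "data": {
  "rows": [
    {"dp": [0.7,0.3,-0.3],"rotation": [0,0,0],"hand": 0},
    {"dp": [1.3,0.5,-0.6],"rotation": [0,0,0],"hand": 0},
    {"dp": [2,0.7,-0.6],"rotation": [0,0,0],"hand": 0},
    {"dp": [2,0.7,-0.6],"rotation": [0,0,0],"hand": 0},
    {"dp": [2,0.7,-0.6],"rotation": [0,0,0],"hand": 0},
    {"dp": [2,0.7,-0.6],"rotation": [0,0,0],"hand": 0}
  ]
}}

```text
time: 12.85
tcp_pos: [490.1, 49.1, 19.3]
tcp_rot: [0.992, 0.127, -0.004, -0.001]
contact_force: [-7.1, -3.1, 2.1]
opening: 0.1
```

Request:
{"op": "send_rows", "data": {
  "rows": [
    {"dp": [0.8,0.2,-0.3],"rotation": [0,0,0],"hand": 0},
    {"dp": [1.4,0.2,-0.5],"rotation": [0,0,0],"hand": 0},
    {"dp": [1.4,0.2,-0.5],"rotation": [0,0,0],"hand": 0},
    {"dp": [1.4,0.2,-0.5],"rotation": [0,0,0],"hand": 0},
    {"dp": [1.4,0.2,-0.5],"rotation": [0,0,0],"hand": 0},
    {"dp": [1.4,0.2,-0.5],"rotation": [0,0,0],"hand": 0}
  ]
}}

```text
time: 13.35
tcp_pos: [490.0, 49.4, 19.4]
tcp_rot: [0.992, 0.127, -0.006, -0.001]
contact_force: [-8.4, -3.7, 0.0]
opening: -0.1
```

```bash
python3 - <<'E'
from h import *
s=ctrl.read_state(); p,d=ctrl.capture("wrist"); s2=ctrl.read_state()
i=ctrl.camera_info("wrist")
for q in (s,s2): print(q["tcp_pos"],Ro.from_quat(q["tcp_rot"]).inv().apply(q["contact_force"]),abs(q["qd"]).max())
q=np.load("pics/w8.npy"); print("img diff",np.abs(p.astype(int)-q).mean())
f=lambda a,b,h: tool(fray(i,120+a/2-.25,b/2-.25,h),s)
for n,a in dict(sBL=(312,512,32),sBR=(486,512,32),bFL=(300,257,42),bFR=(506,257,42),bTL=(296,154,42),bTR=(507,155,42),stop=(402,152,36)).items(): print(n,f(*a))
E
```

```text
[490.    49.42  19.38] [-9.06  1.44  0.06] 0.0013812737681626972
[489.98  49.44  19.39] [-9.84  1.35  1.02] 0.00127118588763145
img diff 2.7253671875
sBL [ 11.36 -20.16 -12.67]
sBR [ 11.41  21.61 -12.84]
bFL [ 72.49 -18.63 -23.39]
bFR [ 72.61  21.1  -23.55]
bTL [ 92.49 -19.01 -23.62]
bTR [ 92.43  20.82 -23.78]
stop [ 92.93   1.05 -17.71]
```

```bash
python3 -c "
from rig import ctrl
print(ctrl.finish_job())"
```

```text
the job is handed in; nothing more can be done
None
```

I threaded the packing block over the left pin, in the short stone's bay, until it stood on the floor, and let go of it. I then pushed the short stone home with closed fingers from behind, and handed the job in with the arm still pressing.

**Last checks:**
- **Fit:** The wrist view shows the pin inside the bore. Stone on block and block on stop show no gap, to within about 1 mm of measuring error, and their edges are square to within about 0.01 rad.
- **Push:** Holding force was 9–10 N along the bay, with about 1.4 N sideways and 0–1 N vertical. The arm was at rest.
- **Time:** 13.4 s of the 54 s allowed.
- **Long stone and other things:** I never touched them on purpose, and they looked unmoved where visible. I did not measure their positions again at the end.

No check failed. The one disagreement was that the bore centre seen in the image sat about 1 mm off the centre worked out from the block's edges. I placed the block between the two values, and it threaded without force.

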